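Clear the test box and hold the field probe in its guide bore

TASK

The brush was left lying over the guide hole in the lid of the cavity test box: lay it flat in the wide empty compartment of the grey tool tray and let go of it. Then take the field probe out of its stand by the square handle, lower its rod upright down through the middle of the guide hole until the raised ring on the rod is level with the top of the lid, without the probe ever touching the box, and finish still holding it there, steady and centred, with nothing else carrying it. Leave everything else where it is.

Things in the scene. Friction and masses are not known exactly. Their poses are not given: they have to be found in the camera images.
- brush: (all sizes here in mm) antistatic brush, 148 long, 32 wide at the bristles, 8 high, black handle. Origin in the middle of its length and width, on its underside; z up, its length along its y. Handle 16 wide from y = -22 to +74 (grip it across at about y = +10), head 32 wide from y = -74 to -22. It starts flat on the test box's lid, over the guide hole.
- tray: (mm) grey plastic tool tray, fixed, 122 (its x) x 188 (its y) x 14 high, origin under its centre. Floor 3 thick, walls 4 thick that rise 11 above the floor. Two compartments, each 180 long along y: the wide one 70 across, at x = -13 to +57, empty; the narrow one 40 across, at x = -57 to -17, holds the spudger.
- tray_slot (a point): centre of the floor of the tray's wide compartment (3 above the bench), axes as the tray's: the compartment is 180 along y and 70 along x. The brush may lie either way round.
- probe: (mm) field probe upright in the stand, 145 long, 80 g. Origin at the rod's lower tip, z up along the rod. Steel rod 8 in diameter, z = 0 to 80; raised ring 10 in diameter, 3 high, centred at z = 55; flange 26 in diameter, z = 80 to 84; black square handle 16 x 16 (faces square to its x and y), z = 84 to 134, grip it about z = 112; connector stub 11 in diameter up to z = 145.
- probe_ring (a point): middle of the probe's raised ring, on the rod's axis, 55 above the tip
- probe_tip (a point): lower tip of the probe's rod
- stand: (mm) probe stand, fixed: base plate 84 x 70 x 6 with a grey block 46 x 46 on it up to 90 above the bench, a 14 hole down its middle in which the probe hangs by its flange. Origin under its centre. The probe's tip starts 10 above the bench.
- test_box: (mm) cavity test box, fixed: grey with an aluminium lid, 110 x 110 x 90 high, hollow; origin under its centre. In the middle of the 20 thick lid a brass guide bush, 36 in outer diameter, flush with the lid, its straight bore 20 in diameter opening into the empty cavity (clear down to 8 above the bench). Connectors stand out 16 on its two y sides.
- bore_mouth (a point): centre of the guide hole in the plane of the lid's top, 90 above the bench; bore 20 in diameter, vertical
- spudger: black plastic pry stick 9 x 150 x 5, lying in the tray's narrow compartment; leave it
- cal_standard: small coaxial calibration standard, round, 21 in diameter, 30 high, standing behind the test box, origin under its centre; leave it
- adapter: small coaxial adapter 18 x 34 x 18, lying near the front edge, origin under its centre; leave it
- wash_bottle: white wash bottle, 56 in diameter, 172 high, standing behind the work, origin under its centre; leave it
There are look-alikes about, which are no part of the job. Of the things that look like the probe, the smaller one is meant.

How it is judged (in metres and radians):
On the way, in this order (a step that is already met when the one before it is completed fails the run):
1. the brush lies flat in the wide compartment of the tray, let go (z of brush in the frame of tray_slot below 0.006 m and x of brush in the frame of tray_slot between -0.024 and 0.024 m and y of brush in the frame of tray_slot between -0.022 and 0.022 m and angle between brush's own z axis and vertical below 0.1 rad and contact force between the fingers and brush below 0.1 N), for 0.2 s.
2. the probe's ring is level with the lid's top and centred in the guide hole (horizontal distance between probe_ring and bore_mouth below 0.004 m and horizontal distance between probe_tip and bore_mouth below 0.006 m and z of probe_ring in the frame of bore_mouth between -0.007 and 0.007 m), for 0.3 s.
At the end, for the whole second after the job is handed in: The brush lies flat and released in the tray's wide compartment; the probe is held by the fingers, upright within 0.1 rad and at rest, its ring within 7 mm of the height of the lid's top and within 4 mm of the hole's axis, its tip within 6 mm of the axis, and it touches nothing of the box (all of step 1 and all of step 2 and angle between probe's own z axis and vertical below 0.1 rad and linear speed of each of probe, brush below 0.02 m/s and contact force between the fingers and probe above 2 N and contact force between probe and test_box below 0.2 N); the arm keeps its last pose, push and grip.
It fails at once if the probe touches the test box (more than 0.5 N) (contact force between probe and test_box above 0.5 N).
It fails at once if a bystander (spudger, calibration standard, adapter, wash bottle) is moved by more than 20 mm (distance of any of spudger, cal_standard, adapter, wash_bottle from where it was at the start of the episode above 0.02 m).
It also fails if it takes over 54 s, if anything falls off the work surface, if the arm or the gripper's body presses on something with over 40 N, if the wrist force passes 120 N, or if a joint passes its speed limit or range.

ROBOT

A 7-joint arm with a two-finger parallel gripper is mounted at the origin on a cart in front of the work surface, level with it; the furniture and walls round the work are solid. World frame = base frame: x ahead of the robot, y to its left, z up, the work surface at z = 0. Lengths are in m, angles in degrees, forces in N, time in s.
With the tool pointing down it reaches from about 0.425 to 0.875 m from the base axis. Payload 4.7 kg.
Tool frame: the origin (TCP) lies midway between the tips of the shut fingers; the grasp point (between the pads) lies 19 mm behind it; z points along the fingers, y is the line along which they close (so a half turn about z gives the same grasp; the last joint's range is limited). The gripper opens to 87 mm and grips with 3 to 60 N. Pads are 19 mm wide; open, the fingers measure 117 mm over their backs; the gripper's body (75 mm by 190 mm) begins 51 mm behind the grasp point.
Start: joints at [-74.078, 18.392, -4.016, 83.108, 1.295, 78.541, -3.26], TCP at [0.17, 0.628, 0.223] pointing down, gripper open.
Joint ranges: [-163.93, 163.93], [-17.29, 119.83], [-79.2, 71.16], [3.27, 140.29], [-89.18, 269.18], [5.43, 117.66], [-154.24, 154.24]. Speed limits (degrees/s): [147.25, 147.25, 180, 180, 180, 180, 180].

INTERFACE

Orientations are given as [roll, pitch, yaw] about the fixed x, y, z axes, in that order (R = Rz(yaw) Ry(pitch) Rx(roll)).
In Python, from cell import env gives the robot as it stands.
- The arm moves only by the tool step_arm, never from a script. Its argument "moves" is a list of rows, each an object with "dp": the shift along the tool's x, y, z in mm, a list of three; "dr": the turn, a rotation vector about the tool's x, y, z in rad, a list of three; "fingers": the closure, from 0 (fully open) to 1 (shut). In form: [{"dp": [dx, dy, dz], "dr": [ax, ay, az], "fingers": fingers}, ...]. A call has exactly 5 rows; each row shifts and turns the commanded pose from where the row before left it, along the tool's axes as they then stand; what a row does not reach is not made up. A row lasts 1/8 s, in which the tool goes at most 62.5 mm and 10.7 degrees, less where a joint would pass 70% of its speed; a pose out of reach is approached as far as the arm can. A call with a gripper value outside its range is refused whole. The fingers move at their own pace and stop on an object; "squeeze" is the grip in N (left out, the last holds). Time passes only in rows, so rows that do not move let the fingers close, or fill a call up. It gives the time, the measured TCP pose, the force, the opening and the grip force at its end, in the units of the state.
- env.get_obs(): the state, without advancing time (a new reading comes with each control period).
- env.read_camera(name): name is "scene" or "top" or "wrist"; returns the picture (420x560x3 uint8, red, green, blue); there is no depth.
- env.camera_model(name): a dict with "fx", "fy", "cx", "cy" (pixels), "R" (3x3) and "t" (3): a world point X has camera coordinates R X + t. Camera axes: x right, y down, z forward; pixel columns grow to the right and rows downward; lengths in m; the calibration is good to about 2 mm. A picture is of the moment at which its call begins: read the wrist's pose just before it. camera_model takes no time and is no camera call; for the wrist camera it gives the pose at the moment of the call.
- env.sign_off(): hands the job in; it is judged then, once.
The state is a dict: "time_s": time; "qpos": joint angles; "joint_velocities": joint speeds; "effort": joint torques, N m; "tool_pos": TCP position; "tool_rot": TCP orientation; "force": force on the tool from outside, world axes, zero at the start; "wrist_torque": the same for the moment, N m; "grip_width": finger opening in m; "grasp_force": force on a finger pad.
Only numpy, scipy, OpenCV 4.12 (cv2) and the standard library are available. Lean on these libraries where they do the work, as an engineer would, in place of code of your own. Each camera call takes 0.05 s, during which the arm holds its last target. There are 200 camera calls.

## Working session

There is one attempt and no reset: what is moved stays moved. The work goes in short steps, Python scripts to look and compute and a tool call to move; the robot and the scene stay as the last step left them, time stands still between calls to the robot, and variables do not carry over. Pictures are saved under pics/ and viewed, at most 14 in all, crops included, and the job is handed in when it is done.

Besides the shell and the picture viewer there is one more tool, called after "Call:" as name([rows], argument=value, ...), one row to a line, values as JSON. step_arm: Moves the arm, as the interface text tells. Its arguments: {"type":"object","properties":{"moves":{"type":"array","items":{"type":"object","properties":{"dp":{"type":"array","items":{"type":"number"}},"dr":{"type":"array","items":{"type":"number"}},"fingers":{"type":"number"}}}},"squeeze":{"type":"number"}},"required":["moves"]}

```bash
mkdir -p pics
cat > h.py <<'E'
import numpy as np, cv2
from cell import env
def snap(n,f):
    im=env.read_camera(n); cv2.imwrite('pics/'+f,im[:,:,::-1]); return im
def ray(m,u,v):
    R=np.array(m['R']);t=np.array(m['t'])
    d=R.T@np.array([(u-m['cx'])/m['fx'],(v-m['cy'])/m['fy'],1]); return -R.T@t,d
def at(m,u,v,z):
    c,d=ray(m,u,v); return c+d*(z-c[2])/d[2]
def proj(m,X):
    p=np.array(m['R'])@np.array(X)+np.array(m['t']); return m['fx']*p[0]/p[2]+m['cx'],m['fy']*p[1]/p[2]+m['cy']
E
python3 - <<'E'
from h import *
import json
o=env.get_obs();print(o)
a=snap('scene','s0.png');b=snap('top','t0.png')
for n in('scene','top','wrist'):
  m=env.camera_model(n);json.dump({k:np.array(v).tolist() for k,v in m.items()},open(n+'.json','w'));print(n,m)
cv2.imwrite('pics/t0b.png',cv2.resize(b[:,:,::-1],(800,600),interpolation=cv2.INTER_CUBIC))
cv2.imwrite('pics/s0b.png',cv2.resize(a[:,:,::-1],(800,600),interpolation=cv2.INTER_CUBIC))
E
```

```text
{'time_s': 0.0, 'qpos': array([-74.07577057,  18.43841169,  -4.01638414,  83.17466169,
         1.29781238,  78.54029346,  -3.26242677]), 'joint_velocities': array([-0.0921336 ,  0.05770021,  0.05067694,  0.01538399, -0.03454639,
        0.08281204,  0.14702592]), 'effort': array([ 2.99107887e-04, -4.91294360e+01, -4.03776057e-01, -3.12525129e+01,
       -6.39297534e-02,  4.35497565e-02,  1.52661114e-04]), 'tool_pos': array([0.16942138, 0.626964  , 0.22147109]), 'tool_rot': array([-1.79892036e+02,  8.21751614e-03,  1.64884466e+02]), 'force': array([-0.05418045, -0.24094311, -0.11121172]), 'wrist_torque': array([-0.00972567,  0.02787568,  0.02890458]), 'grasp_force': 0.0, 'grip_width': 0.08751153141750637}
scene {'fx': 537.348574363404, 'fy': 537.348574363404, 'cx': 278.64468760115295, 'cy': 204.99707459538487, 'R': array([[-0.77085346, -0.63657039, -0.02372917],
       [-0.23135336,  0.3144752 , -0.92064161],
       [ 0.59351543, -0.70418995, -0.389687  ]]), 't': array([0.30259022, 0.2087655 , 0.88207808])}
top {'fx': 398.3745936121785, 'fy': 398.3745936121785, 'cx': 282.824818852091, 'cy': 209.93305001416917, 'R': array([[-0.00934561, -0.99995492,  0.00168117],
       [-0.99802771,  0.00922321, -0.06209368],
       [ 0.06207538, -0.00225815, -0.99806891]]), 't': array([-0.07579524,  0.48421744,  0.8911931 ])}
wrist {'fx': 351.44720698781816, 'fy': 351.44720698781816, 'cx': 277.81686421603337, 'cy': 212.02891097734636, 'R': array([[ 0.26033961,  0.96551662, -0.00097187],
       [ 0.92943717, -0.25033838,  0.27106686],
       [ 0.26147626, -0.07147274, -0.96256003]]), 't': array([-0.64975622, -0.03272195,  0.38988968])}
```

View pics/t0b.png

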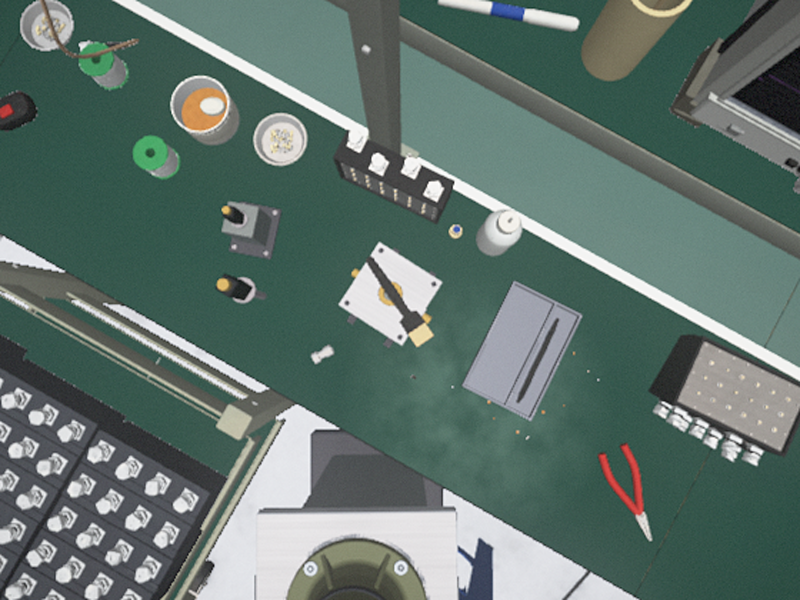

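View pics/s0b.png

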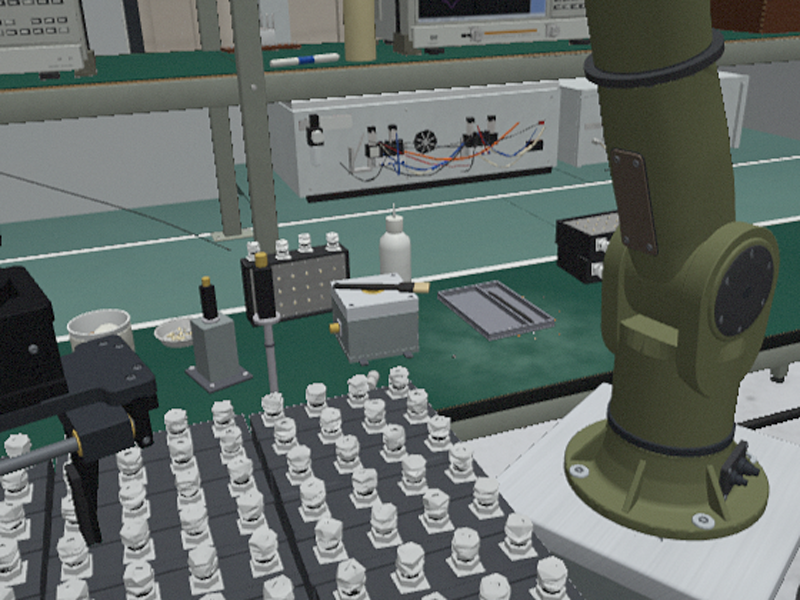

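The pictures show two probe-like things in the top picture (800-wide): one at (232,213) in a grey square block on a base plate, and a taller one at (235,287) on a free grey column with a round disc. The first fits: it is the smaller, in a block stand with plate. The brush lies from (370,260) to (422,335) over the brass bush at (390,293). The tray is at (522,350), its wide compartment on the left. I'll enlarge this area to confirm.

Run:
```python
import cv2
t=cv2.imread('pics/t0.png')
cv2.imwrite('pics/c1.png',cv2.resize(t[130:230,145:325],(800,444),interpolation=cv2.INTER_CUBIC))
cv2.imwrite('pics/c2.png',cv2.resize(t[160:300,230:415],(793,600),interpolation=cv2.INTER_CUBIC))
```

```text
(no output)
```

View pics/c1.png

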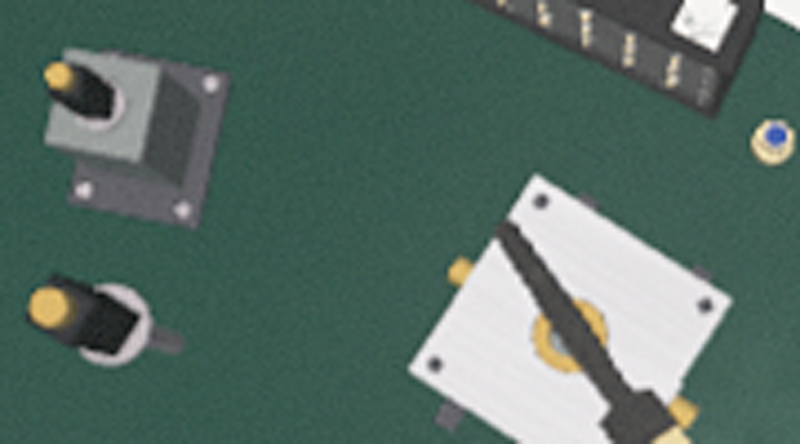

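View pics/c2.png

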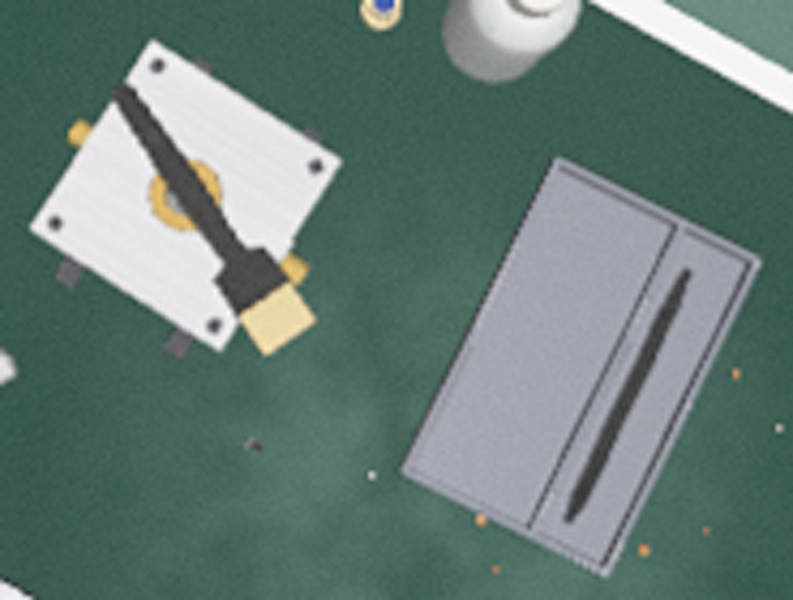

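The crops show the probe in the block (cap at c1 (58,72)) is clearly the smaller: thinner cap and handle, on a block with a base plate. The other one is a look-alike on a column. Lid corners, tray corners and brush ends are readable, so I'll compute positions from them.

Run:
```python
from h import *
m=env.camera_model('top')
c1=lambda u,v,z:at(m,145+(u+.5)/4.444-.5,130+(v+.5)/4.444-.5,z)[:2]
c2=lambda u,v,z:at(m,230+(u+.5)/4.286-.5,160+(v+.5)/4.286-.5,z)[:2]
def rect(P,n):
    P=np.array(P);e=np.roll(P,-1,0)-P
    print(n,'c',P.mean(0).round(4),'edges',np.linalg.norm(e,axis=1).round(4),'ang',np.degrees(np.arctan2(e[:,1],e[:,0])).round(1))
rect([c2(u,v,.09) for u,v in[(152,40),(341,160),(220,350),(30,228)]],'lid')
print('bush',c2(186,195,.09))
rect([c2(u,v,.014) for u,v in[(556,158),(761,262),(606,575),(404,470)]],'tray')
a=c2(124,89,.098);b=c2(291,337,.098)
print('brush',a,b,(a+b)/2,np.linalg.norm(a-b),np.degrees(np.arctan2(*(a-b)[::-1])))
rect([c1(u,v,.09) for u,v in[(65,50),(160,65),(140,160),(47,143)]],'block')
print('cap',c1(58,72,.155),'flange',c1(97,103,.094))
print('spudger',c2(686,272,.008),c2(569,520,.008))
print('decoy cap',c1(50,305,.2),'disc',c1(105,322,.12))
o=env.get_obs();print(o['tool_rot'])
```

```text
lid c [ 0.4896 -0.0596] edges [0.1096 0.1097 0.1098 0.1096] ang [-123.1  146.9   56.8  -33.2]
bush [ 0.48910641 -0.05973074]
tray c [ 0.4026 -0.2667] edges [0.1216 0.1848 0.119  0.1843] ang [-117.7  152.2   62.1  -27. ]
brush [ 0.54026379 -0.03028471] [ 0.41969426 -0.10977789] [ 0.47997902 -0.0700313 ] 0.14441667834288954 33.39742264158548
block c [0.6009 0.1608] edges [0.0457 0.0463 0.0448 0.0452] ang [-99.6 168.6  79.1 -10.3]
cap [0.60176556 0.16186062] flange [0.60073677 0.16249618]
spudger [ 0.45152295 -0.32461518] [ 0.32087887 -0.25925066]
decoy cap [0.49534311 0.15001497] disc [0.49495616 0.15041308]
[-1.79901459e+02  5.39622144e-03  1.64886730e+02]
```

```bash
cat >> h.py <<'E'
from scipy.spatial.transform import Rotation as Ro
def plan(wps):
    """wps: list of (x,y,z,yaw,rows,fingers); from measured pose; prints rounded rows in fives"""
    o=env.get_obs(); p=np.array(o['tool_pos'])*1e3; yaw=o['tool_rot'][2]; rows=[]
    for x,y,z,w,n,f in wps:
        g=np.array([x,y,z])*1e3; p0=p.copy(); y0=yaw; dw=(w-y0+180)%360-180
        for i in range(1,n+1):
            T=Ro.from_euler('xyz',[180,0,yaw],degrees=True)
            d=T.inv().apply(p0+(g-p0)*i/n-p).round(0)+0; r=round(-np.radians(y0+dw*i/n-yaw),2)+0
            p=p+T.apply(d); yaw-=np.degrees(r)
            rows.append('{"dp":[%g,%g,%g],"dr":[0,0,%g],"fingers":%g}'%(*d,r,f))
    print('at',o['tool_pos'].round(4),o['tool_rot'].round(2),'end',p.round(1),round(yaw,1))
    for k in range(0,len(rows),5): print('['+','.join(rows[k:k+5])+']')
E
python3 - <<'E'
from h import *
mt=env.camera_model('top');ms=env.camera_model('scene')
def tri(u1,v1,u2,v2):
    c1,d1=ray(mt,u1,v1);c2,d2=ray(ms,u2,v2)
    s=np.linalg.lstsq(np.c_[d1,-d2],c2-c1,rcond=None)[0];a=c1+d1*s[0];b=c2+d2*s[1];return (a+b)/2,np.linalg.norm(a-b)
s=.7
print('knob',tri(356*s,133*s,253*s,243*s),'decoy cap',tri(222*s,283*s,262*s,256*s),'probe cap',tri(229*s,209*s,207*s,279*s))
plan([(.43,.36,.28,100,9,.5),(.4883,-.0645,.24,33.4,11,.5)])
E
```

```text
knob (array([ 0.71217912, -0.01513487,  0.13204622]), np.float64(0.0020896487146405632)) decoy cap (array([0.49398353, 0.14797143, 0.20521918]), np.float64(0.003201683484806492)) probe cap (array([0.60200411, 0.15836048, 0.15044938]), np.float64(0.0005728037894768653))
at [0.1694 0.627  0.2216] [-1.7990e+02  1.0000e-02  1.6489e+02] end [488.2 -64.4 239.6] 33.7
[{"dp":[-36,-21,-6],"dr":[0,0,0.13],"fingers":0.5},{"dp":[-38,-16,-7],"dr":[0,0,0.12],"fingers":0.5},{"dp":[-40,-12,-6],"dr":[0,0,0.13],"fingers":0.5},{"dp":[-41,-6,-7],"dr":[0,0,0.12],"fingers":0.5},{"dp":[-41,-2,-6],"dr":[0,0,0.13],"fingers":0.5}]
[{"dp":[-41,4,-7],"dr":[0,0,0.12],"fingers":0.5},{"dp":[-41,9,-6],"dr":[0,0,0.13],"fingers":0.5},{"dp":[-39,14,-7],"dr":[0,0,0.13],"fingers":0.5},{"dp":[-37,19,-6],"dr":[0,0,0.12],"fingers":0.5},{"dp":[-39,-2,4],"dr":[0,0,0.11],"fingers":0.5}]
[{"dp":[-39,3,3],"dr":[0,0,0.1],"fingers":0.5},{"dp":[-38,7,4],"dr":[0,0,0.11],"fingers":0.5},{"dp":[-37,10,3],"dr":[0,0,0.1],"fingers":0.5},{"dp":[-37,15,4],"dr":[0,0,0.11],"fingers":0.5},{"dp":[-34,18,4],"dr":[0,0,0.11],"fingers":0.5}]
[{"dp":[-32,22,3],"dr":[0,0,0.1],"fingers":0.5},{"dp":[-30,25,4],"dr":[0,0,0.11],"fingers":0.5},{"dp":[-27,28,3],"dr":[0,0,0.1],"fingers":0.5},{"dp":[-24,31,4],"dr":[0,0,0.11],"fingers":0.5},{"dp":[-20,33,4],"dr":[0,0,0.1],"fingers":0.5}]
```

Two views agree on heights (probe cap 0.150 vs 0.155 expected; decoy 0.205). Moving.

Call:
step_arm([
  {"dp": [-36,-21,-6],"dr": [0,0,0.13],"fingers": 0.5},
  {"dp": [-38,-16,-7],"dr": [0,0,0.12],"fingers": 0.5},
  {"dp": [-40,-12,-6],"dr": [0,0,0.13],"fingers": 0.5},
  {"dp": [-41,-6,-7],"dr": [0,0,0.12],"fingers": 0.5},
  {"dp": [-41,-2,-6],"dr": [0,0,0.13],"fingers": 0.5},
], squeeze=15)

```text
time_s: 0.72
tool_pos: [0.315, 0.4779, 0.2544]
tool_rot: [-180.0, 0.0, 128.5]
force: [0.4, 0.4, 0.3]
grip_width: 0.0468
grasp_force: 0.0
```

Call:
step_arm([
  {"dp": [-41,4,-7],"dr": [0,0,0.12],"fingers": 0.5},
  {"dp": [-41,9,-6],"dr": [0,0,0.13],"fingers": 0.5},
  {"dp": [-39,14,-7],"dr": [0,0,0.13],"fingers": 0.5},
  {"dp": [-37,19,-6],"dr": [0,0,0.12],"fingers": 0.5},
  {"dp": [-39,-2,4],"dr": [0,0,0.11],"fingers": 0.5},
])

```text
time_s: 1.35
tool_pos: [0.4369, 0.3201, 0.2766]
tool_rot: [179.9, 0.0, 93.5]
force: [0.1, 0.3, 0.6]
grip_width: 0.0439
grasp_force: 0.0
```

Call:
step_arm([
  {"dp": [-39,3,3],"dr": [0,0,0.1],"fingers": 0.5},
  {"dp": [-38,7,4],"dr": [0,0,0.11],"fingers": 0.5},
  {"dp": [-37,10,3],"dr": [0,0,0.1],"fingers": 0.5},
  {"dp": [-37,15,4],"dr": [0,0,0.11],"fingers": 0.5},
  {"dp": [-34,18,4],"dr": [0,0,0.11],"fingers": 0.5},
])

```text
time_s: 1.98
tool_pos: [0.4616, 0.1274, 0.2581]
tool_rot: [-180.0, 0.0, 63.3]
force: [0.4, -0.4, 1.4]
grip_width: 0.0434
grasp_force: 0.0
```

Call:
step_arm([
  {"dp": [-32,22,3],"dr": [0,0,0.1],"fingers": 0.5},
  {"dp": [-30,25,4],"dr": [0,0,0.11],"fingers": 0.5},
  {"dp": [-27,28,3],"dr": [0,0,0.1],"fingers": 0.5},
  {"dp": [-24,31,4],"dr": [0,0,0.11],"fingers": 0.5},
  {"dp": [-20,33,4],"dr": [0,0,0.1],"fingers": 0.5},
])

```text
time_s: 2.6
tool_pos: [0.488, -0.0652, 0.2402]
tool_rot: [-180.0, -0.0, 33.5]
force: [1.0, -0.4, 0.1]
grip_width: 0.0435
grasp_force: 0.0
```

Run:
```python
from h import *
m=env.camera_model('wrist');im=snap('wrist','w1.png')
for n,X in dict(hole=(.4891,-.0597,.09),b0=(.5403,-.0303,.098),b1=(.4197,-.1098,.098),grip=(.4883,-.0645,.098)).items(): print(n,np.round(proj(m,X)))
np.savez('w1.npz',**m)
```

```text
hole [274. 194.]
b0 [278. 127.]
b1 [278. 283.]
grip [278. 199.]
```

View pics/w1.png

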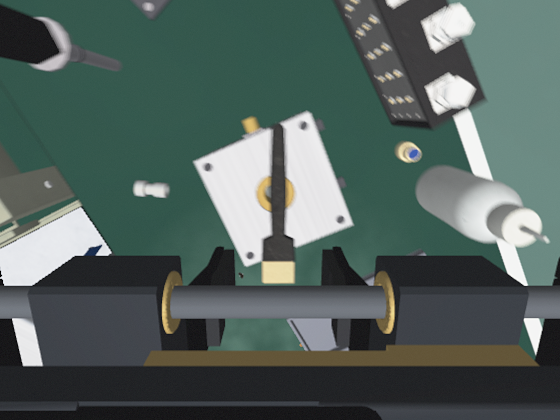

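The brush runs from (278,126) to (278,283) and the bush is centred at about (275,193). Both match my projections, so I'm descending.

Call:
step_arm([
  {"dp": [0,0,35],"dr": [0,0,0],"fingers": 0.5},
  {"dp": [0,0,40],"dr": [0,0,0],"fingers": 0.5},
  {"dp": [0,0,35],"dr": [0,0,0],"fingers": 0.5},
  {"dp": [0,0,25],"dr": [0,0,0],"fingers": 0.5},
  {"dp": [0,0,10],"dr": [0,0,0],"fingers": 0.5},
])

```text
time_s: 3.28
tool_pos: [0.487, -0.0638, 0.094]
tool_rot: [-179.9, 0.2, 33.7]
force: [-0.0, 0.4, -0.1]
grip_width: 0.0434
grasp_force: 0.0
```

Call:
step_arm([
  {"dp": [0,0,2],"dr": [0,0,0],"fingers": 0.6},
  {"dp": [0,0,0],"dr": [0,0,0],"fingers": 0.8},
  {"dp": [0,0,0],"dr": [0,0,0],"fingers": 1},
  {"dp": [0,0,0],"dr": [0,0,0],"fingers": 1},
  {"dp": [0,0,0],"dr": [0,0,0],"fingers": 1},
], squeeze=15)

```text
time_s: 3.9
tool_pos: [0.4888, -0.0638, 0.0942]
tool_rot: [180.0, -0.1, 33.7]
force: [-0.7, -0.1, 3.8]
grip_width: 0.0139
grasp_force: 15.0
```

Call:
step_arm([
  {"dp": [0,0,-10],"dr": [0,0,0],"fingers": 1},
  {"dp": [0,0,-20],"dr": [0,0,0],"fingers": 1},
  {"dp": [0,0,-25],"dr": [0,0,0],"fingers": 1},
  {"dp": [0,0,-20],"dr": [0,0,0],"fingers": 1},
  {"dp": [0,0,-5],"dr": [0,0,0],"fingers": 1},
])

```text
time_s: 4.53
tool_pos: [0.4892, -0.0641, 0.1752]
tool_rot: [179.9, -0.2, 33.7]
force: [0.3, -0.0, -0.1]
grip_width: 0.0142
grasp_force: 14.8
```

Run:
```python
from h import *
plan([(.4217,-.2518,.15,-27.6,10,1)])
print(env.get_obs()['grip_width'],env.get_obs()['grasp_force'])
snap('scene','s1.png')
```

```text
at [ 0.4892 -0.0641  0.1752] [ 1.7994e+02 -1.5000e-01  3.3670e+01] end [ 421.7 -251.9  150.2] -27.6
[{"dp":[-16,12,3],"dr":[0,0,0.11],"fingers":1},{"dp":[-15,13,2],"dr":[0,0,0.1],"fingers":1},{"dp":[-13,15,3],"dr":[0,0,0.11],"fingers":1},{"dp":[-11,17,2],"dr":[0,0,0.11],"fingers":1},{"dp":[-10,17,3],"dr":[0,0,0.1],"fingers":1}]
[{"dp":[-8,19,2],"dr":[0,0,0.11],"fingers":1},{"dp":[-6,19,3],"dr":[0,0,0.11],"fingers":1},{"dp":[-3,19,2],"dr":[0,0,0.11],"fingers":1},{"dp":[-2,20,3],"dr":[0,0,0.1],"fingers":1},{"dp":[1,20,2],"dr":[0,0,0.11],"fingers":1}]
0.014167805240098459 14.820974345784634
```

Call:
step_arm([
  {"dp": [-16,12,3],"dr": [0,0,0.11],"fingers": 1},
  {"dp": [-15,13,2],"dr": [0,0,0.1],"fingers": 1},
  {"dp": [-13,15,3],"dr": [0,0,0.11],"fingers": 1},
  {"dp": [-11,17,2],"dr": [0,0,0.11],"fingers": 1},
  {"dp": [-10,17,3],"dr": [0,0,0.1],"fingers": 1},
])

```text
time_s: 5.2
tool_pos: [0.4536, -0.1582, 0.1596]
tool_rot: [-180.0, 0.1, 3.1]
force: [0.8, -0.3, -0.3]
grip_width: 0.0144
grasp_force: 14.8
```

Call:
step_arm([
  {"dp": [-8,19,2],"dr": [0,0,0.11],"fingers": 1},
  {"dp": [-6,19,3],"dr": [0,0,0.11],"fingers": 1},
  {"dp": [-3,19,2],"dr": [0,0,0.11],"fingers": 1},
  {"dp": [-2,20,3],"dr": [0,0,0.1],"fingers": 1},
  {"dp": [1,20,2],"dr": [0,0,0.11],"fingers": 1},
])

```text
time_s: 5.82
tool_pos: [0.4199, -0.252, 0.1475]
tool_rot: [180.0, 0.1, -27.8]
force: [-0.1, -0.1, 0.1]
grip_width: 0.0139
grasp_force: 14.8
```

Run:
```python
from h import *
print(env.get_obs()['tool_pos'],env.get_obs()['tool_rot'])
im=env.read_camera('top')
m=env.camera_model('top')
print([np.round(proj(m,(x,y,.014)))for x,y in[(.4128,-.2472),(.4217,-.2518)]])
w=env.read_camera('wrist')
a=im[190:300,280:420,::-1]
b=cv2.resize(a,(400,314),interpolation=cv2.INTER_CUBIC); w=cv2.resize(w[:,:,::-1],(400,300))
w=cv2.copyMakeBorder(w,0,14,0,0,cv2.BORDER_CONSTANT)
cv2.imwrite('pics/p2.png',np.hstack([b,w]))
mw=env.camera_model('wrist');print([np.round(np.array(proj(mw,X))*400/560) for X in[(.4128,-.2472,.003),(.4127-.09*.886,-.2472+.09*.463,.003),(.4128+.09*.886,-.2472-.09*.463,.003)]])
```

```text
[ 0.41989639 -0.25197046  0.14753578] [ 1.79981799e+02  9.48575029e-02 -2.78311806e+01]
[array([357., 240.]), array([359., 236.])]
[array([196., 148.]), array([197., 212.]), array([196.,  74.])]
```

View pics/p2.png

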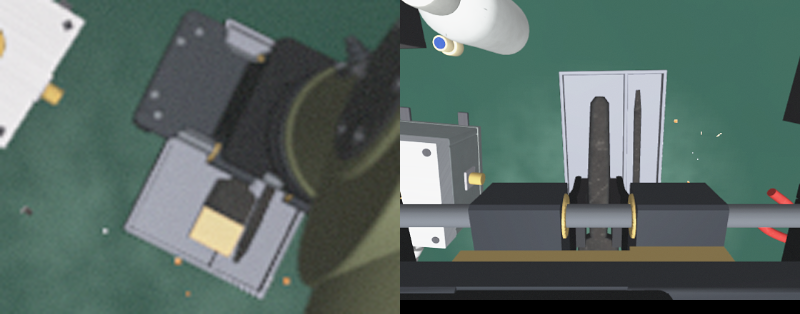

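The brush is held level and aligned with the wide compartment (handle at x≈598, compartment centre ≈594, so about 2 mm off). I'll shift 2 mm and lower it.

Call:
step_arm([
  {"dp": [0,-2,30],"dr": [0,0,0],"fingers": 1},
  {"dp": [0,0,40],"dr": [0,0,0],"fingers": 1},
  {"dp": [0,0,35],"dr": [0,0,0],"fingers": 1},
  {"dp": [0,0,20],"dr": [0,0,0],"fingers": 1},
  {"dp": [0,0,10],"dr": [0,0,0],"fingers": 1},
])

```text
time_s: 6.55
tool_pos: [0.4211, -0.2486, 0.012]
tool_rot: [180.0, 0.2, -27.5]
force: [0.3, -0.8, -0.5]
grip_width: 0.0139
grasp_force: 14.8
```

Call:
step_arm([
  {"dp": [0,0,2],"dr": [0,0,0],"fingers": 1},
  {"dp": [0,0,2],"dr": [0,0,0],"fingers": 1},
  {"dp": [0,0,0],"dr": [0,0,0],"fingers": 1},
  {"dp": [0,0,0],"dr": [0,0,0],"fingers": 1},
  {"dp": [0,0,0],"dr": [0,0,0],"fingers": 1},
])

```text
time_s: 7.18
tool_pos: [0.4221, -0.25, 0.0098]
tool_rot: [-180.0, -0.0, -27.6]
force: [-0.1, -0.1, -1.1]
grip_width: 0.0142
grasp_force: 14.8
```

Call:
step_arm([
  {"dp": [0,0,1.5],"dr": [0,0,0],"fingers": 1},
  {"dp": [0,0,0],"dr": [0,0,0],"fingers": 0.75},
  {"dp": [0,0,0],"dr": [0,0,0],"fingers": 0.7},
  {"dp": [0,0,0],"dr": [0,0,0],"fingers": 0.7},
  {"dp": [0,0,0],"dr": [0,0,0],"fingers": 0.7},
])

```text
time_s: 7.8
tool_pos: [0.4218, -0.25, 0.0081]
tool_rot: [-180.0, -0.0, -27.6]
force: [-0.3, 0.4, 0.3]
grip_width: 0.0262
grasp_force: 0.0
```

Call:
step_arm([
  {"dp": [0,0,-10],"dr": [0,0,0],"fingers": 0.7},
  {"dp": [0,0,-30],"dr": [0,0,0],"fingers": 0.7},
  {"dp": [0,0,-50],"dr": [0,0,0],"fingers": 0.7},
  {"dp": [0,0,-60],"dr": [0,0,0],"fingers": 0.6},
  {"dp": [0,0,-60],"dr": [0,0,0],"fingers": 0.5},
])

```text
time_s: 8.43
tool_pos: [0.4214, -0.2502, 0.2205]
tool_rot: [-180.0, -0.0, -27.7]
force: [1.1, -0.2, -1.1]
grip_width: 0.0377
grasp_force: 0.0
```

Run:
```python
from h import *
# toward a viewing pose for the probe: tool yaw 169.5, beside the probe
plan([(.50,-.06,.25,55,8,.5),(.59,.145,.26,169.5,14,.5)])
env.read_camera  # no picture yet
w=env.read_camera('wrist');cv2.imwrite('pics/w3.png',w[:,:,::-1])
```

```text
at [ 0.4214 -0.2502  0.2205] [-1.7995e+02 -5.0000e-02 -2.7680e+01] end [589.7 144.6 260.5] 169.4
[{"dp":[-2,-26,-4],"dr":[0,0,-0.18],"fingers":0.5},{"dp":[2,-25,-3],"dr":[0,0,-0.18],"fingers":0.5},{"dp":[7,-25,-4],"dr":[0,0,-0.18],"fingers":0.5},{"dp":[11,-23,-4],"dr":[0,0,-0.18],"fingers":0.5},{"dp":[15,-21,-3],"dr":[0,0,-0.18],"fingers":0.5}]
[{"dp":[19,-18,-4],"dr":[0,0,-0.18],"fingers":0.5},{"dp":[21,-14,-4],"dr":[0,0,-0.18],"fingers":0.5},{"dp":[24,-10,-4],"dr":[0,0,-0.18],"fingers":0.5},{"dp":[16,-3,-1],"dr":[0,0,-0.14],"fingers":0.5},{"dp":[16,-1,0],"dr":[0,0,-0.15],"fingers":0.5}]
[{"dp":[16,1,-1],"dr":[0,0,-0.14],"fingers":0.5},{"dp":[15,4,-1],"dr":[0,0,-0.14],"fingers":0.5},{"dp":[15,6,0],"dr":[0,0,-0.14],"fingers":0.5},{"dp":[14,7,-1],"dr":[0,0,-0.15],"fingers":0.5},{"dp":[13,10,-1],"dr":[0,0,-0.14],"fingers":0.5}]
[{"dp":[11,12,0],"dr":[0,0,-0.14],"fingers":0.5},{"dp":[9,13,-1],"dr":[0,0,-0.15],"fingers":0.5},{"dp":[8,14,-1],"dr":[0,0,-0.14],"fingers":0.5},{"dp":[5,15,0],"dr":[0,0,-0.14],"fingers":0.5},{"dp":[3,15,-1],"dr":[0,0,-0.15],"fingers":0.5}]
[{"dp":[1,17,-1],"dr":[0,0,-0.14],"fingers":0.5},{"dp":[-1,15,-1],"dr":[0,0,-0.14],"fingers":0.5}]
```

View pics/w3.png

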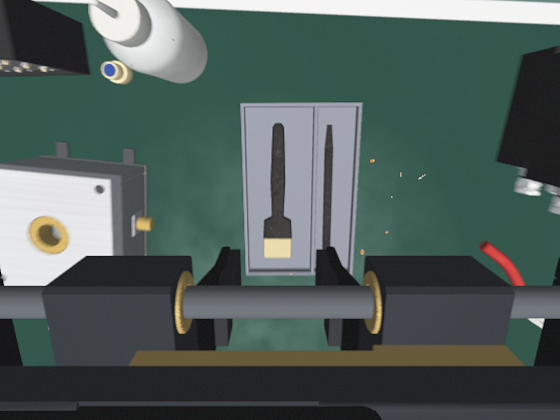

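The brush lies flat and centred in the wide compartment (handle at x≈277, compartment 246–312) and the spudger is untouched. I'm moving towards the probe, pausing above the hole to measure it.

Call:
step_arm([
  {"dp": [-2,-26,-4],"dr": [0,0,-0.18],"fingers": 0.5},
  {"dp": [2,-25,-3],"dr": [0,0,-0.18],"fingers": 0.5},
  {"dp": [7,-25,-4],"dr": [0,0,-0.18],"fingers": 0.5},
  {"dp": [11,-23,-4],"dr": [0,0,-0.18],"fingers": 0.5},
  {"dp": [15,-21,-3],"dr": [0,0,-0.18],"fingers": 0.5},
])

```text
time_s: 9.1
tool_pos: [0.471, -0.1308, 0.2366]
tool_rot: [180.0, -0.1, 24.2]
force: [0.8, -0.6, 0.4]
grip_width: 0.0437
grasp_force: 0.0
```

Call:
step_arm([
  {"dp": [19,-18,-4],"dr": [0,0,-0.18],"fingers": 0.5},
  {"dp": [21,-14,-4],"dr": [0,0,-0.18],"fingers": 0.5},
  {"dp": [24,-10,-4],"dr": [0,0,-0.18],"fingers": 0.5},
  {"dp": [0,0,0],"dr": [0,0,0],"fingers": 0.5},
  {"dp": [0,0,0],"dr": [0,0,0],"fingers": 0.5},
])

```text
time_s: 9.72
tool_pos: [0.5, -0.061, 0.2481]
tool_rot: [180.0, 0.0, 54.7]
force: [-0.7, -0.3, -0.9]
grip_width: 0.0432
grasp_force: 0.0
```

```bash
cat >> h.py <<'E'
def brass(im,m,guess,z=.09,r=40):
    """centre of brass ring on plane z, fitted ellipse of its outer contour"""
    u,v=map(int,proj(m,guess)); c=im[v-r:v+r,u-r:u+r]
    h=cv2.cvtColor(c,cv2.COLOR_RGB2HSV); k=((h[...,0]>12)&(h[...,0]<32)&(h[...,1]>80)).astype(np.uint8)
    n,l,s,_=cv2.connectedComponentsWithStats(k); i=1+np.argmax(s[1:,4])
    q=max(cv2.findContours((l==i).astype(np.uint8),cv2.RETR_EXTERNAL,cv2.CHAIN_APPROX_NONE)[0],key=len)
    e=cv2.fitEllipse(q); return at(m,e[0][0]+u-r,e[0][1]+v-r,z),e,(u-r,v-r)
E
python3 - <<'E'
from h import *
m=env.camera_model('wrist');im=env.read_camera('wrist');mt=env.camera_model('top');
o=env.get_obs();print(o['tool_pos'],o['tool_rot'],o['time_s'])
cv2.imwrite('pics/w4.png',im[:,:,::-1])
print(brass(im,m,(.4894,-.0597,.09)))
try: print(brass(env.read_camera('top'),mt,(.4894,-.0597,.09),r=20))
except Exception as e: print(e)
plan([(.59,.145,.26,169.5,14,.5)])
E
```

```text
[ 0.49989456 -0.06118885  0.24808412] [1.79994596e+02 9.39225169e-03 5.46615276e+01] 9.775
(array([ 0.48969813, -0.05820165,  0.09      ]), ((39.66953659057617, 38.74238586425781), (35.014007568359375, 36.14273452758789), 100.65040588378906), (228, 161))
attempt to get argmax of an empty sequence
at [ 0.4999 -0.0612  0.2481] [-180.     -0.     54.67] end [589.8 145.6 260.1] 169.3
[{"dp":[16,-3,-1],"dr":[0,0,-0.14],"fingers":0.5},{"dp":[16,-1,-1],"dr":[0,0,-0.15],"fingers":0.5},{"dp":[16,1,-1],"dr":[0,0,-0.14],"fingers":0.5},{"dp":[16,4,0],"dr":[0,0,-0.14],"fingers":0.5},{"dp":[15,5,-1],"dr":[0,0,-0.15],"fingers":0.5}]
[{"dp":[14,8,-1],"dr":[0,0,-0.14],"fingers":0.5},{"dp":[12,10,-1],"dr":[0,0,-0.14],"fingers":0.5},{"dp":[12,11,-1],"dr":[0,0,-0.15],"fingers":0.5},{"dp":[9,13,-1],"dr":[0,0,-0.14],"fingers":0.5},{"dp":[7,15,-1],"dr":[0,0,-0.14],"fingers":0.5}]
[{"dp":[6,15,0],"dr":[0,0,-0.14],"fingers":0.5},{"dp":[3,15,-1],"dr":[0,0,-0.15],"fingers":0.5},{"dp":[1,16,-1],"dr":[0,0,-0.14],"fingers":0.5},{"dp":[-1,17,-1],"dr":[0,0,-0.14],"fingers":0.5}]
```

Call:
step_arm([
  {"dp": [16,-3,-1],"dr": [0,0,-0.14],"fingers": 0.5},
  {"dp": [16,-1,-1],"dr": [0,0,-0.15],"fingers": 0.5},
  {"dp": [16,1,-1],"dr": [0,0,-0.14],"fingers": 0.5},
  {"dp": [16,4,0],"dr": [0,0,-0.14],"fingers": 0.5},
  {"dp": [15,5,-1],"dr": [0,0,-0.15],"fingers": 0.5},
])

```text
time_s: 10.45
tool_pos: [0.532, 0.0137, 0.2521]
tool_rot: [180.0, -0.0, 96.2]
force: [-0.0, -0.3, -0.5]
grip_width: 0.0436
grasp_force: 0.0
```

Call:
step_arm([
  {"dp": [14,8,-1],"dr": [0,0,-0.14],"fingers": 0.5},
  {"dp": [12,10,-1],"dr": [0,0,-0.14],"fingers": 0.5},
  {"dp": [12,11,-1],"dr": [0,0,-0.15],"fingers": 0.5},
  {"dp": [9,13,-1],"dr": [0,0,-0.14],"fingers": 0.5},
  {"dp": [7,15,-1],"dr": [0,0,-0.14],"fingers": 0.5},
])

```text
time_s: 11.08
tool_pos: [0.5649, 0.0869, 0.2572]
tool_rot: [180.0, 0.0, 136.9]
force: [-0.4, 0.5, -0.5]
grip_width: 0.0437
grasp_force: 0.0
```

Call:
step_arm([
  {"dp": [6,15,0],"dr": [0,0,-0.14],"fingers": 0.5},
  {"dp": [3,15,-1],"dr": [0,0,-0.15],"fingers": 0.5},
  {"dp": [1,16,-1],"dr": [0,0,-0.14],"fingers": 0.5},
  {"dp": [-1,17,-1],"dr": [0,0,-0.14],"fingers": 0.5},
  {"dp": [0,0,0],"dr": [0,0,0],"fingers": 0.5},
])

```text
time_s: 11.7
tool_pos: [0.5895, 0.1477, 0.2598]
tool_rot: [-180.0, -0.0, 169.4]
force: [0.3, -0.7, -1.1]
grip_width: 0.0438
grasp_force: 0.0
```

Run:
```python
from h import *
m=env.camera_model('wrist');im=env.read_camera('wrist')
o=env.get_obs();print(o['tool_pos'],o['tool_rot'],o['time_s'])
P=(.601,.161)
for z in(.0,.09,.094,.144,.155):print(z,np.round(proj(m,(*P,z)),1))
u,v=map(int,proj(m,(*P,.1)));u0,v0=max(u-70,0),max(v-70,0)
c=im[v0:v0+140,u0:u0+140,::-1];print(u0,v0)
cv2.imwrite('pics/w5.png',cv2.resize(c,None,fx=4.2,fy=4.2,interpolation=cv2.INTER_CUBIC))
cv2.imwrite('pics/w5full.png',im[:,:,::-1]);np.savez('w5.npz',**m)
```

```text
[0.58942254 0.14643298 0.25988183] [-1.79954175e+02 -1.12780687e-02  1.69246975e+02] 11.75
0.0 [289.8 184.1]
0.09 [292.8 202.1]
0.094 [293.  203.1]
0.144 [295.6 218. ]
0.155 [296.2 222. ]
223 134
```

View pics/w5.png

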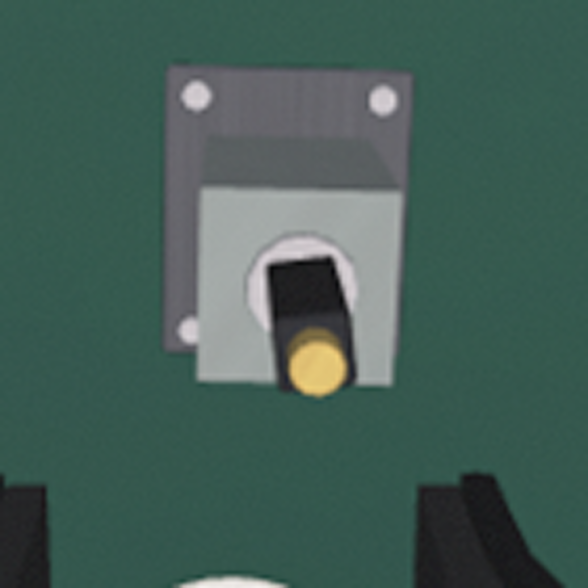

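The enlarged view shows the small probe in its block: flange centre at crop (302,290), cap at (318,368). The handle is turned about 7° CCW relative to the tool. I'll compute the grasp.

Run:
```python
from h import *
m=dict(np.load('w5.npz'))
f=lambda u,v,z:at(m,223+(u+.5)/4.2-.5,134+(v+.5)/4.2-.5,z)
fl=f(302,290,.094);cap=f(318,366,.155)
blk=np.mean([f(u,v,.09) for u,v in[(202,185),(402,190),(392,385),(197,380)]],0)
print(fl,cap,blk)
for a,b,z in[((268,267),(333,258),.094),((272,325),(350,318),.144),((280,392),(355,385),.144)]:
  d=f(*a,z)-f(*b,z);print(np.degrees(np.arctan2(d[1],d[0])),np.linalg.norm(d))
p=(fl+cap+blk)/3
plan([(p[0],p[1],.23,176,5,.5)])
```

```text
[0.60085844 0.16251026 0.094     ] [0.60030258 0.16280802 0.155     ] [0.60097451 0.16179231 0.09      ]
-92.50655001910597 0.01492920767630048
-95.28039609525682 0.015272534594199756
-94.99823528667159 0.014879045653689828
at [0.5894 0.1464 0.2599] [-1.7995e+02 -1.0000e-02  1.6925e+02] end [600.8 162.  229.9] 176.1
[{"dp":[-2,4,6],"dr":[0,0,-0.02],"fingers":0.5},{"dp":[-1,3,6],"dr":[0,0,-0.03],"fingers":0.5},{"dp":[-2,4,6],"dr":[0,0,-0.02],"fingers":0.5},{"dp":[-2,3,6],"dr":[0,0,-0.02],"fingers":0.5},{"dp":[-2,3,6],"dr":[0,0,-0.03],"fingers":0.5}]
```

Call:
step_arm([
  {"dp": [-2,4,6],"dr": [0,0,-0.02],"fingers": 0.5},
  {"dp": [-1,3,6],"dr": [0,0,-0.03],"fingers": 0.5},
  {"dp": [-2,4,6],"dr": [0,0,-0.02],"fingers": 0.5},
  {"dp": [-2,3,6],"dr": [0,0,-0.02],"fingers": 0.5},
  {"dp": [-2,3,6],"dr": [0,0,-0.03],"fingers": 0.5},
])

```text
time_s: 12.38
tool_pos: [0.6008, 0.1632, 0.2295]
tool_rot: [-180.0, -0.0, 176.4]
force: [0.6, 0.4, 0.0]
grip_width: 0.0434
grasp_force: 0.0
```

Call:
step_arm([
  {"dp": [0,0,20],"dr": [0,0,0],"fingers": 0.5},
  {"dp": [0,0,25],"dr": [0,0,0],"fingers": 0.5},
  {"dp": [0,0,20],"dr": [0,0,0],"fingers": 0.5},
  {"dp": [0,0,0],"dr": [0,0,0],"fingers": 0.5},
  {"dp": [0,0,0],"dr": [0,0,0],"fingers": 0.5},
])

```text
time_s: 13.0
tool_pos: [0.6012, 0.163, 0.1656]
tool_rot: [180.0, 0.1, 176.3]
force: [0.3, 0.1, 0.4]
grip_width: 0.0438
grasp_force: 0.0
```

Call:
step_arm([
  {"dp": [0,-0.5,20],"dr": [0,0,0],"fingers": 0.5},
  {"dp": [0,0,22],"dr": [0,0,0],"fingers": 0.5},
  {"dp": [0,0,15],"dr": [0,0,0],"fingers": 0.5},
  {"dp": [0,0,5],"dr": [0,0,0],"fingers": 0.5},
  {"dp": [0,0,0],"dr": [0,0,0],"fingers": 0.6},
])

```text
time_s: 13.62
tool_pos: [0.6008, 0.1625, 0.103]
tool_rot: [-180.0, -0.0, 176.3]
force: [-0.3, -0.5, -0.6]
grip_width: 0.0391
grasp_force: 0.0
```

Call:
step_arm([
  {"dp": [0,0,0],"dr": [0,0,0],"fingers": 0.75},
  {"dp": [0,0,0],"dr": [0,0,0],"fingers": 1},
  {"dp": [0,0,0],"dr": [0,0,0],"fingers": 1},
  {"dp": [0,0,0],"dr": [0,0,0],"fingers": 1},
  {"dp": [0,0,0],"dr": [0,0,0],"fingers": 1},
], squeeze=30)

```text
time_s: 14.25
tool_pos: [0.601, 0.1626, 0.1036]
tool_rot: [180.0, 0.0, 176.3]
force: [0.5, 1.0, 2.9]
grip_width: 0.0162
grasp_force: 30.0
```

Call:
step_arm([
  {"dp": [0,0,-8],"dr": [0,0,0],"fingers": 1},
  {"dp": [0,0,-16],"dr": [0,0,0],"fingers": 1},
  {"dp": [0,0,-22],"dr": [0,0,0],"fingers": 1},
  {"dp": [0,0,-26],"dr": [0,0,0],"fingers": 1},
  {"dp": [0,0,-26],"dr": [0,0,0],"fingers": 1},
])

```text
time_s: 14.88
tool_pos: [0.6008, 0.1624, 0.2029]
tool_rot: [180.0, 0.0, 176.3]
force: [0.2, -0.2, -0.1]
grip_width: 0.0156
grasp_force: 30.0
```

Call:
step_arm([
  {"dp": [0,0,-20],"dr": [0,0,0],"fingers": 1},
  {"dp": [0,0,-8],"dr": [0,0,0],"fingers": 1},
  {"dp": [0,0,-2],"dr": [0,0,0],"fingers": 1},
  {"dp": [0,0,0],"dr": [0,0,0],"fingers": 1},
  {"dp": [0,0,0],"dr": [0,0,0],"fingers": 1},
])

```text
time_s: 15.5
tool_pos: [0.6002, 0.1625, 0.23]
tool_rot: [-180.0, -0.1, 176.3]
force: [0.7, -0.1, -0.9]
grip_width: 0.0157
grasp_force: 30.0
```

Run:
```python
from h import *
# approach with probe clear of hole; yaw 146.9 squares the tool with the box
plan([(.4895,-.059,.225,135,15,1)])
```

```text
at [0.6002 0.1625 0.23  ] [-1.7996e+02 -9.0000e-02  1.7635e+02] end [489.6 -59.3 225. ] 135.1
[{"dp":[6,-15,0],"dr":[0,0,0.05],"fingers":1},{"dp":[6,-16,1],"dr":[0,0,0.05],"fingers":1},{"dp":[5,-16,0],"dr":[0,0,0.04],"fingers":1},{"dp":[4,-15,0],"dr":[0,0,0.05],"fingers":1},{"dp":[4,-17,1],"dr":[0,0,0.05],"fingers":1}]
[{"dp":[2,-16,0],"dr":[0,0,0.05],"fingers":1},{"dp":[2,-16,0],"dr":[0,0,0.05],"fingers":1},{"dp":[1,-17,1],"dr":[0,0,0.04],"fingers":1},{"dp":[0,-16,0],"dr":[0,0,0.05],"fingers":1},{"dp":[0,-17,0],"dr":[0,0,0.05],"fingers":1}]
[{"dp":[-1,-16,1],"dr":[0,0,0.05],"fingers":1},{"dp":[-3,-17,0],"dr":[0,0,0.05],"fingers":1},{"dp":[-3,-16,0],"dr":[0,0,0.05],"fingers":1},{"dp":[-3,-16,1],"dr":[0,0,0.04],"fingers":1},{"dp":[-5,-16,0],"dr":[0,0,0.05],"fingers":1}]
```

Call:
step_arm([
  {"dp": [6,-15,0],"dr": [0,0,0.05],"fingers": 1},
  {"dp": [6,-16,1],"dr": [0,0,0.05],"fingers": 1},
  {"dp": [5,-16,0],"dr": [0,0,0.04],"fingers": 1},
  {"dp": [4,-15,0],"dr": [0,0,0.05],"fingers": 1},
  {"dp": [4,-17,1],"dr": [0,0,0.05],"fingers": 1},
])

```text
time_s: 16.12
tool_pos: [0.5629, 0.0874, 0.2292]
tool_rot: [180.0, 0.0, 162.4]
force: [0.0, 0.4, -1.1]
grip_width: 0.0157
grasp_force: 30.0
```

Call:
step_arm([
  {"dp": [2,-16,0],"dr": [0,0,0.05],"fingers": 1},
  {"dp": [2,-16,0],"dr": [0,0,0.05],"fingers": 1},
  {"dp": [1,-17,1],"dr": [0,0,0.04],"fingers": 1},
  {"dp": [0,-16,0],"dr": [0,0,0.05],"fingers": 1},
  {"dp": [0,-17,0],"dr": [0,0,0.05],"fingers": 1},
])

```text
time_s: 16.75
tool_pos: [0.5263, 0.0138, 0.2281]
tool_rot: [180.0, 0.0, 148.6]
force: [-0.8, -0.5, 0.3]
grip_width: 0.0159
grasp_force: 30.0
```

Call:
step_arm([
  {"dp": [-1,-16,1],"dr": [0,0,0.05],"fingers": 1},
  {"dp": [-3,-17,0],"dr": [0,0,0.05],"fingers": 1},
  {"dp": [-3,-16,0],"dr": [0,0,0.05],"fingers": 1},
  {"dp": [-3,-16,1],"dr": [0,0,0.04],"fingers": 1},
  {"dp": [-5,-16,0],"dr": [0,0,0.05],"fingers": 1},
])

```text
time_s: 17.38
tool_pos: [0.4896, -0.0601, 0.226]
tool_rot: [180.0, -0.0, 134.9]
force: [0.3, -0.3, -1.7]
grip_width: 0.016
grasp_force: 30.0
```

Run:
```python
from h import *
ms=env.camera_model('scene');im=env.read_camera('scene')
mw=env.camera_model('wrist');w=env.read_camera('wrist')
o=env.get_obs();p=o['tool_pos'];print(p,o['tool_rot'],o['time_s'])
tip=p-[0,0,.0936]
H=(.4895,-.059,.09)
print('scene tip',proj(ms,tip),'ring',proj(ms,tip+[0,0,.055]),'hole',proj(ms,H))
print('wrist tip',proj(mw,tip),'hole',proj(mw,H))
u,v=map(int,proj(ms,(.4895,-.059,.13)));a=im[v-50:v+50,u-33:u+33,::-1];print('scene crop',u-33,v-50)
u,v=map(int,proj(mw,(.4895,-.059,.11)));b=w[v-50:v+50,u-33:u+33,::-1];print('wrist crop',u-33,v-50)
cv2.imwrite('pics/p6.png',np.hstack([cv2.resize(x,(396,600),interpolation=cv2.INTER_CUBIC) for x in(a,b)]))
cv2.imwrite('pics/s6.png',im[:,:,::-1]);cv2.imwrite('pics/w6.png',w[:,:,::-1]);np.savez('w6.npz',**mw)
```

```text
[ 0.48940492 -0.06165546  0.22622145] [1.79990825e+02 9.21625600e-03 1.34829136e+02] 17.475
scene tip (np.float64(260.84440940697874), np.float64(183.79178873230273)) ring (np.float64(259.89694938574377), np.float64(159.58628063245166)) hole (np.float64(260.7249196808624), np.float64(202.31108120881802))
wrist tip (np.float64(279.30461565735857), np.float64(215.0831407369282)) hole (np.float64(281.35037842503925), np.float64(199.43568598025513))
scene crop 227 135
wrist crop 248 155
```

View pics/p6.png

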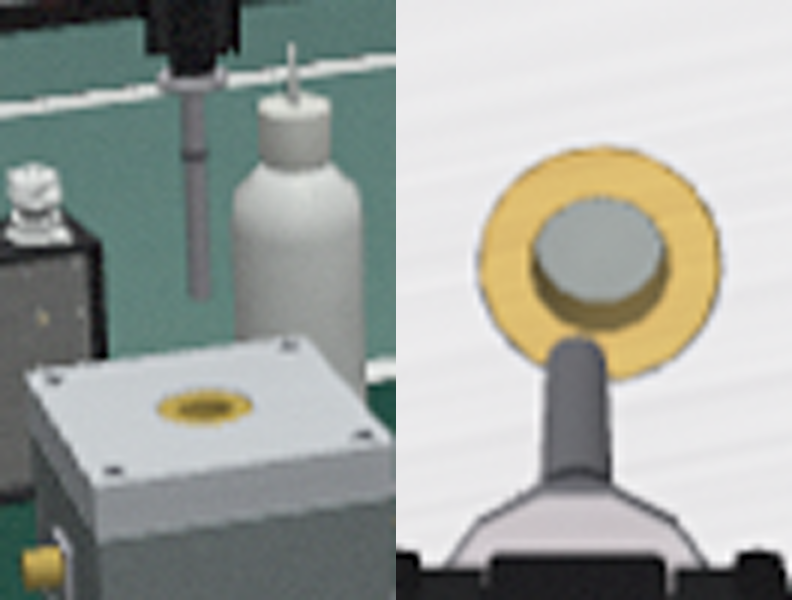

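Left (scene): rod tip at crop (199,296), bush centre (206,406). Right (wrist): bush centre (204,264), tip centre about (183,367). The rod looks straight and the hole is clear. Computing the tip-to-hole offset in each view.

Run:
```python
from h import *
m=dict(np.load('w6.npz'));ms=env.camera_model('scene')
w=cv2.imread('pics/w6.png')[:,:,::-1]
g=lambda u,v:(248+(u+.5)/6-.5,155+(v+.5)/6-.5)
s=lambda u,v:(227+(u+.5)/6-.5,135+(v+.5)/6-.5)
zt=.2262-.0936
tw=at(m,*g(183,367),zt);hw=at(m,*g(204,264),.09)
print('wrist tip',tw,'hole',hw,'d',(tw-hw)[:2]*1e3)
ts=at(ms,*s(199,296),zt);hs=at(ms,*s(206,406),.09)
print('scene tip',ts,'hole',hs,'d',(ts-hs)[:2]*1e3, 'lateral',(ts-hs)@np.array(ms['R'])[0]*1e3)
for _ in range(4):
    o=env.get_obs();print(o['tool_pos'])
```

```text
wrist tip [ 0.48912191 -0.06268382  0.1326    ] hole [ 0.4891057  -0.05831533  0.09      ] d [ 0.01620647 -4.36848537]
scene tip [ 0.49086428 -0.05972362  0.1326    ] hole [ 0.48938973 -0.05951212  0.09      ] d [ 1.47454833 -0.2115011 ] lateral -2.012888144000192
[ 0.48940492 -0.06165546  0.22622145]
[ 0.48940492 -0.06165546  0.22622145]
[ 0.48940492 -0.06165546  0.22622145]
[ 0.48940492 -0.06165546  0.22622145]
```

Call:
step_arm([
  {"dp": [0,0,10],"dr": [0,0,0],"fingers": 1},
  {"dp": [0,0,14],"dr": [0,0,0],"fingers": 1},
  {"dp": [0,0,8],"dr": [0,0,0],"fingers": 1},
  {"dp": [0,0,0],"dr": [0,0,0],"fingers": 1},
  {"dp": [0,0,0],"dr": [0,0,0],"fingers": 1},
])

```text
time_s: 18.1
tool_pos: [0.4904, -0.0592, 0.1942]
tool_rot: [180.0, 0.0, 135.1]
force: [-0.2, 0.6, 0.0]
grip_width: 0.016
grasp_force: 30.0
```

Call:
step_arm([
  {"dp": [0,0,0],"dr": [0,0,0],"fingers": 1},
  {"dp": [0,0,0],"dr": [0,0,0],"fingers": 1},
  {"dp": [0,0,0],"dr": [0,0,0],"fingers": 1},
  {"dp": [0,0,0],"dr": [0,0,0],"fingers": 1},
  {"dp": [0,0,0],"dr": [0,0,0],"fingers": 1},
])

```text
time_s: 18.73
tool_pos: [0.4901, -0.0593, 0.1941]
tool_rot: [180.0, -0.0, 135.1]
force: [-0.4, -0.8, -1.6]
grip_width: 0.0158
grasp_force: 30.0
```

Run:
```python
from h import *
ms=env.camera_model('scene');im=env.read_camera('scene')
mw=env.camera_model('wrist');w=env.read_camera('wrist')
o=env.get_obs();print(o['tool_pos'],o['tool_rot'],o['time_s'])
a=im[150:230,234:287,::-1];b=w[155:235,255:308,::-1]
cv2.imwrite('pics/p7.png',np.hstack([cv2.resize(x,(398,600),interpolation=cv2.INTER_CUBIC) for x in(a,b)]))
cv2.imwrite('pics/s7.png',im[:,:,::-1]);cv2.imwrite('pics/w7.png',w[:,:,::-1]);np.savez('w7.npz',**mw)
```

```text
[ 0.49014571 -0.05925223  0.19405833] [1.79994211e+02 4.39549435e-04 1.35095964e+02] 18.825
```

View pics/p7.png

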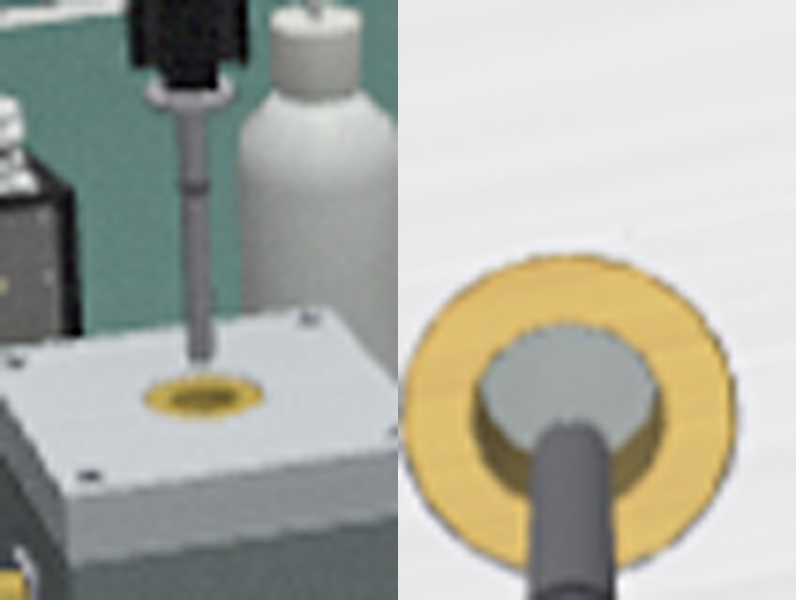

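Left: tip centre (200,357), bush centre (203,396). Right: bush centre (172,414), tip centre about (172,457), so the rod is nearly over the hole's middle. Computing the offset.

Run:
```python
from h import *
m=dict(np.load('w7.npz'));ms=env.camera_model('scene')
g=lambda u,v:(255+(u+.5)/7.5-.5,155+(v+.5)/7.5-.5)
s=lambda u,v:(234+(u+.5)/7.5-.5,150+(v+.5)/7.5-.5)
zt=.1941-.0936;print('tip z',zt)
tw=at(m,*g(172,457),zt);hw=at(m,*g(172,414),.09)
ts=at(ms,*s(200,357),zt);hs=at(ms,*s(203.3,396),.09)
T=Ro.from_euler('z',135,degrees=True).as_matrix()@np.diag([1,-1,-1])
for n,t,h in(('wrist',tw,hw),('scene',ts,hs)): print(n,t.round(4),h.round(4),'d',((t-h)[:2]*1e3).round(1),'tool frame',(T.T@(t-h)*1e3).round(1))
w=cv2.imread('pics/w7.png')[:,:,::-1]
print(brass(w,m,(.4895,-.0585,.09),r=35)[:2])
```

```text
tip z 0.10049999999999999
wrist [ 0.4902 -0.0592  0.1005] [ 0.489 -0.058  0.09 ] d [ 1.2 -1.1] tool frame [ -1.6   0.  -10.5]
scene [ 0.4928 -0.0617  0.1005] [ 0.4894 -0.0587  0.09  ] d [ 3.4 -3. ] tool frame [ -4.6   0.3 -10.5]
(array([ 0.48875481, -0.05796689,  0.09      ]), ((35.324371337890625, 34.49099349975586), (38.248321533203125, 41.67192840576172), 87.93009948730469))
```

Call:
step_arm([
  {"dp": [2,0,0],"dr": [0,0,0],"fingers": 1},
  {"dp": [0,0,4],"dr": [0,0,0],"fingers": 1},
  {"dp": [0,0,6],"dr": [0,0,0],"fingers": 1},
  {"dp": [0,0,8],"dr": [0,0,0],"fingers": 1},
  {"dp": [0,0,8],"dr": [0,0,0],"fingers": 1},
])

```text
time_s: 19.45
tool_pos: [0.4885, -0.0578, 0.1673]
tool_rot: [-180.0, -0.0, 135.1]
force: [0.4, -0.2, -0.9]
grip_width: 0.0155
grasp_force: 30.0
```

Call:
step_arm([
  {"dp": [0,0,8],"dr": [0,0,0],"fingers": 1},
  {"dp": [0,0,6],"dr": [0,0,0],"fingers": 1},
  {"dp": [0,0,0],"dr": [0,0,0],"fingers": 1},
  {"dp": [0,0,0],"dr": [0,0,0],"fingers": 1},
  {"dp": [0,0,0],"dr": [0,0,0],"fingers": 1},
])

```text
time_s: 20.08
tool_pos: [0.489, -0.0578, 0.1544]
tool_rot: [180.0, 0.0, 135.1]
force: [-0.3, -0.3, -0.4]
grip_width: 0.016
grasp_force: 30.0
```

Run:
```python
from h import *
mw=env.camera_model('wrist');w=env.read_camera('wrist');im=env.read_camera('scene')
o=env.get_obs();print(o['tool_pos'],o['tool_rot'],o['time_s'],o['force'])
a=im[150:230,234:287,::-1];b=w[155:235,255:308,::-1]
cv2.imwrite('pics/p8.png',np.hstack([cv2.resize(x,(398,600),interpolation=cv2.INTER_CUBIC) for x in(a,b)]))
cv2.imwrite('pics/w8.png',w[:,:,::-1]);np.savez('w8.npz',**mw)
```

```text
[ 0.48891615 -0.05782888  0.15431509] [1.79969443e+02 1.37654772e-02 1.35095488e+02] 20.175 [-0.51796105 -0.00364733 -1.69065965]
```

View pics/p8.png

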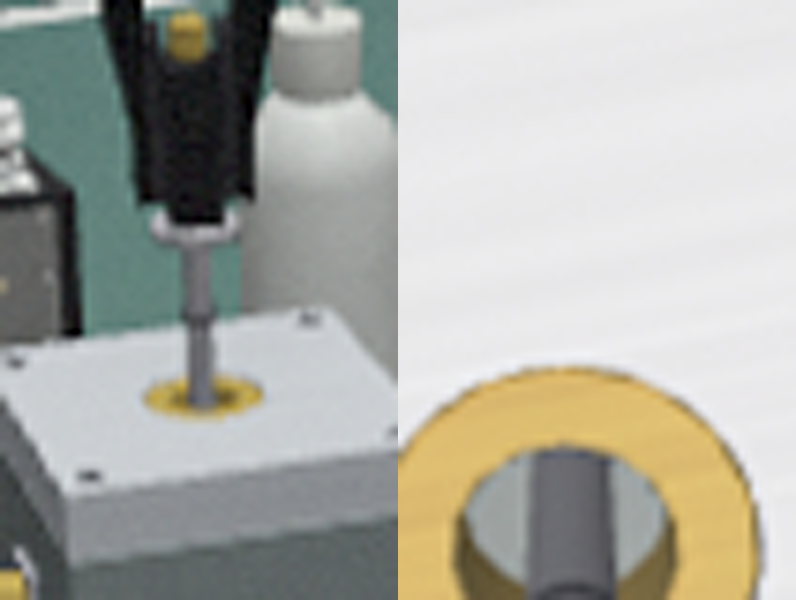

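The rod is in the bore, central in both views (wrist: rod x≈570, bore 455–675; scene: rod 202, bore 203). Lowering the rest.

Call:
step_arm([
  {"dp": [0,0,6],"dr": [0,0,0],"fingers": 1},
  {"dp": [0,0,6],"dr": [0,0,0],"fingers": 1},
  {"dp": [0,0,6],"dr": [0,0,0],"fingers": 1},
  {"dp": [0,0,5],"dr": [0,0,0],"fingers": 1},
  {"dp": [0,0,2.5],"dr": [0,0,0],"fingers": 1},
])

```text
time_s: 20.8
tool_pos: [0.4885, -0.0578, 0.1281]
tool_rot: [-180.0, -0.0, 135.1]
force: [-0.2, 0.5, -1.4]
grip_width: 0.0156
grasp_force: 30.0
```

Call:
step_arm([
  {"dp": [0,0,0],"dr": [0,0,0],"fingers": 1},
  {"dp": [0,0,0],"dr": [0,0,0],"fingers": 1},
  {"dp": [0,0,0],"dr": [0,0,0],"fingers": 1},
  {"dp": [0,0,0],"dr": [0,0,0],"fingers": 1},
  {"dp": [0,0,0],"dr": [0,0,0],"fingers": 1},
])

```text
time_s: 21.42
tool_pos: [0.4888, -0.0578, 0.1286]
tool_rot: [180.0, 0.0, 135.1]
force: [0.3, 0.6, -1.1]
grip_width: 0.0158
grasp_force: 30.0
```

Run:
```python
from h import *
mw=env.camera_model('wrist');w=env.read_camera('wrist');im=env.read_camera('scene')
o=env.get_obs();p=o['tool_pos'];print(p,o['tool_rot'],o['time_s'],o['force'])
ms=env.camera_model('scene')
for n,m in(('s',ms),('w',mw)):print(n,[np.round(proj(m,X),1) for X in((.489,-.0583,.09),p-[0,0,.0386])])
u,v=map(int,proj(ms,(.489,-.0583,.1)));a=im[v-40:v+40,u-27:u+26,::-1];print(u-27,v-40)
u,v=map(int,proj(mw,(.489,-.0583,.09)));b=w[v-40:v+40,u-27:u+26,::-1];print(u-27,v-40)
cv2.imwrite('pics/p9.png',np.hstack([cv2.resize(x,(398,600),interpolation=cv2.INTER_CUBIC) for x in(a,b)]))
```

```text
[ 0.4887375  -0.05783994  0.12858698] [1.79991688e+02 4.92950843e-04 1.35094556e+02] 21.525 [ 0.17216387  0.6678656  -1.22962797]
s [array([260.7, 202.5]), array([260.6, 202.6])]
w [array([277. , 241.7]), array([277.3, 240.9])]
233 158
250 201
```

View pics/p9.png

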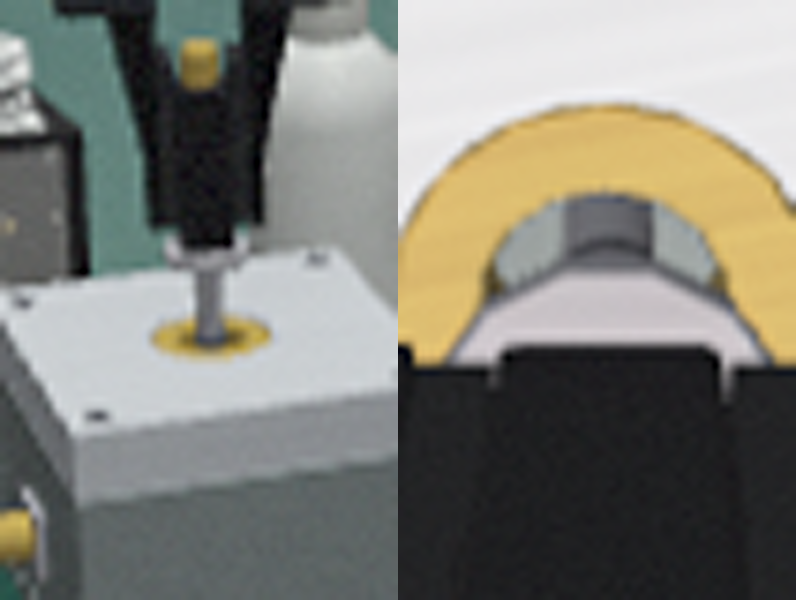

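The ring sits in the bore at lid level. Laterally the wrist view shows the rod at 610 against a bore centre of 606 (about 0.4 mm). In depth the gap from ring to bore is about 4 mm of the expected 5. The force reading is steady, so I'm handing in.

```bash
python3 -c "
from cell import env
print(env.sign_off())"
```

```text
the job is handed in; nothing more can be done
None
```

I handed the job in at about 21.5 s of the 54 s. The brush is flat and released in the tray's wide compartment, and the probe is held upright with its ring level with the lid and centred in the guide hole to about 1 mm by my camera measurements. I saw no sign of it touching the box. The sign-off returned no verdict, so I don't know how it was judged.

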